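Load a roll of labels into the bench label printer

ROBOT

A 7-joint arm with a two-finger parallel gripper is mounted at the origin on a cart in front of the work surface, level with it; the furniture and walls round the work are solid. World frame = base frame: x ahead of the robot, y to its left, z up, the work surface at z = 0. Lengths are in mm, angles in degrees, forces in N, time in s.
With the tool pointing down it reaches from about 350 to 900 mm from the base axis. Payload 8.1 kg.
Tool frame: the origin (TCP) lies at the very end of the fingers, on their centre line; the grasp point (between the pads) lies 19 mm behind it; z points along the fingers, y is the line along which they close (so a half turn about z gives the same grasp; the last joint's range is limited). The gripper opens to 92 mm and grips with 3 to 60 N. Pads are 19 mm wide; open, the fingers measure 130 mm over their backs; the gripper's body (75 mm by 190 mm) begins 47 mm behind the grasp point.
Start: joints at [68.377, 24.895, 1.432, 90.138, -0.665, 64.973, -4.303], TCP at [169.572, -601.57, 226.742] pointing down, gripper open.
Joint ranges: [-149.89, 149.89], [-25.12, 119.58], [-72.63, 75.52], [4.76, 147.25], [-75.54, 255.54], [6.69, 114.76], [-157.13, 157.13]. Speed limits (degrees/s): [127.2, 127.2, 172.46, 172.46, 180, 180, 180].

INTERFACE

Orientations are given as a 3x3 rotation matrix whose columns are the frame's x, y, z axes.
In Python, from cell import manip gives the robot as it stands.
- The arm moves only by the tool jog_arm, never from a script. Its argument "deltas" is a list of rows, each an object with "linear": the shift along the world's x, y, z as a fraction of full scale, a list of three; "turn": the turn, a rotation vector about the world's x, y, z as a fraction of full scale, a list of three. A call has 1 to 20 rows; each row is the pose to reach, as a shift and turn from the pose commanded when the call began; what a row does not reach only later rows make up. Full scale, the value 1, is 200 mm for a shift and 90 degrees for a turn. A row lasts 1/12 s, in which the tool goes at most 41.7 mm and 7.16 degrees, less where a joint would pass 70% of its speed; a pose out of reach is approached as far as the arm can. A call with a number of a shift or a turn outside -1 to 1 is refused whole. A call with a gripper value outside its range is refused whole. "claw" is the finger opening in mm, from 0 to 91.8, set as the call begins (left out, the last holds). The fingers move at their own pace and stop on an object; "grip_force" is the grip in N (left out, the last holds). Time passes only in rows, so rows that repeat a pose let the fingers close. It gives the time, the measured TCP pose, the force, the opening and the grip force at its end, in the units of the state.
- manip.read_state(): the state, without advancing time (a new reading comes with each control period).
- manip.read_camera(name): name is "scene" or "side" or "wrist"; returns a dict with "img" (420x560x3 uint8, red, green, blue), "z_map" (420x560 float32, mm along the optical axis (not along the pixel's ray), 0 where there is no reading), "camera_matrix" (3x3 intrinsics, pixels), "pose" (4x4, takes a point from camera to world coordinates); the wrist camera has in their place "hand_eye" (4x4, takes a point from camera to tool coordinates, whose origin is the TCP and whose axes are the flange's). Camera axes: x right, y down, z forward; pixel columns grow to the right and rows downward; lengths in mm; the calibration is good to about 2 mm. A picture is of the moment at which its call begins: read the wrist's pose just before it.
- manip.sign_off(): hands the job in; it is judged then, once.
The state is a dict: "time": time; "q": joint angles; "joint_velocities": joint speeds; "tau": joint torques, N m; "position": TCP position; "ee_rot": TCP orientation; "force": force on the tool from outside, world axes, zero at the start; "ft_torque": the same for the moment, N m; "grip_width": opening from 0.0 (shut) to 1.0 (fully open); "gripper_force": force on a finger pad.
Only numpy, scipy, OpenCV 4.12 (cv2) and the standard library are available. Lean on these libraries where they do the work, as an engineer would, in place of code of your own. Each camera call takes 0.05 s, during which the arm holds its last target. There are 200 camera calls.

TASK

Load the spare roll of labels into the small bench label printer. Push the front of its cover down until the touch latch lets go and the cover pops ajar, then swing the cover up and back, past its balance point, so that it stands open by itself; do not fling it. Take the roll from the leaning wire stand and set it into the roll bay, standing on edge between the two guides and resting on the two rollers; leave it there with the cover still open for threading, and leave the other things on the bench where they are.

Things in the scene. Friction and masses are not known exactly. Their poses are not given: they have to be found in the camera images.
- printer: small grey bench label printer, fixed: x from -95 to +72 mm, 200 wide (y), 121 high with its cover shut. Origin on the bench under the middle of its roll bay, z up; its front faces its own -x. Under the cover it is an open box: walls 6 mm thick, rim 105 high, floor 14 high. Two 12 mm steel rollers lie in the bay along y, axes at x = +-28 mm, 22 high
- bay (a point): where the centre of a seated roll is: printer frame (0, 0, 65) mm, axes as the printer's; the roll's axis then lies along y (either way round). Two guides, 4 mm thick, x -35 to +35 mm, inner faces at y = +-29.5 mm, stand up to 66 mm above the bench and flare outwards to 72 mm (about 73 mm apart there). 60 mm free in y from guide to side wall, for fingers
- lid (a joint): cover angle, rad: 0 shut and latched, grows up and back, stop 1.95; hinge line along the printer's y. Pressed at the front (about 3 N) it yields 4 mm to its stop (-0.03) and the catch lets go; as the finger withdraws, a damped plunger lifts it to about 0.26, where it rests (lip some 43 mm up). Past about 1.5 it falls back to its stop by itself, before that it falls forward again. 0.2 kg
- lid_hinge (a point): middle of the cover's hinge line, printer frame (60, 0, 107) mm; axes turn with the cover (shut: as the printer's). In this frame the cover is a flat hood, x -157 to +8 mm, y +-99 mm, top face at z = +14, underside +10, edges down to +4 mm. The upper shelf's front edge (440 mm up) is close above and behind the opened cover
- lid_press (a point): point on the cover's top face where it is pressed: in the middle, 17 mm behind the front edge, lid_hinge frame (-140, 0, 14) mm; printer frame (-80, 0, 121) mm when shut
- lid_lip (a point): point in the finger lip, a tongue in the middle of the cover's front edge: 50 mm wide (y), 8 mm thick, standing 26 mm forward of the edge (tip at x = -183 mm of the lid_hinge frame); it can be pinched across its width. This point: (-171, 0, 10) mm of the lid_hinge frame; printer frame (-111, 0, 117) mm when shut
- roll_stand: fixed stand of 8 mm steel rod, 66 mm (x) by 133 (y) by 95 high, origin on the bench under its middle. The roll stands on two sloping rails and leans 30 degrees from upright, one flat face on two prongs that lean to the stand's own +y, 50 mm clear between them for a finger. In this frame the roll's up direction is (0, 0.5, 0.866), its axis (0, -0.866, 0.5); its other face is free
- label_roll: roll of labels: white paper on a card core, 90 mm diameter, 51 mm wide, open core 54 mm, 0.11 to 0.22 kg. Origin at the centre of one flat face (the one on the prongs), z along its axis into the roll
- roll_center (a point): centre of the roll of labels; z along its axis. At the start at about (0, 4, 71) mm of the stand's frame; the prongs end 7 mm below the top of its rim
- kapton_roll: roll of amber tape lying flat, 72 mm diameter, 13 mm high; a bystander. Origin at the centre of its underside
- screw_dish: shallow round metal dish with screws, 89 mm diameter, 19 mm high; a bystander. Origin at the centre of its underside
- side_cutters: side cutters lying flat, 138 mm long; a bystander. Origin at the centre of its underside
- heat_sink: finned aluminium heat sink 50x50x27 mm; a bystander. Origin at the centre of its underside
- bit_case: flat dark bit case 44x100x16 mm; a bystander. Origin at the centre of its underside
Not all that is in view belongs to the job. Of the things shaped like the label_roll, the white one is meant.

How it is judged (in metres and radians):
On the way, in this order (a step that is already met when the one before it is completed fails the run):
1. the latch has let go and the cover stands ajar (value of joint lid above 0.15 rad), for 0.2 s.
2. the cover stands open past its balance point by itself, untouched (value of joint lid above 1.75 rad and contact force between the fingers and anything else below 0.1 N), for 0.3 s.
3. the roll stands on edge in the bay, between the guides and on the rollers, with the cover still open (value of joint lid above 1.75 rad and x of roll_center in the frame of printer between -0.008 and 0.008 m and y of roll_center in the frame of printer between -0.008 and 0.008 m and z of roll_center in the frame of printer between 0.056 and 0.071 m and angle between the z axis of roll_center and the y axis of printer, either way round below 0.12 rad), for 0.2 s.
At the end, for the whole second after the job is handed in: the cover stands open by itself (joint over 1.75 rad) and the roll rests in the bay on its rollers, released and at rest: its centre within 8 mm of the bay's middle in the printer's x and y, 56 to 71 mm above the printer's underside, its axis within 0.12 rad of the printer's y (all of step 3 and linear speed of label_roll below 0.02 m/s and angular speed of label_roll below 0.3 rad/s); the robot touches nothing.
It fails at once if the cover is flung (faster than 4.5 rad/s) (velocity of joint lid above 4.5 rad/s).
It fails at once if a bystander is pushed more than 30 mm from its place (distance of any of kapton_roll, screw_dish, side_cutters, heat_sink, bit_case from where it was at the start of the episode above 0.03 m).
It also fails if it takes over 69 s, if anything falls off the work surface, if the arm or the gripper's body presses on something with over 40 N, if the wrist force passes 120 N, or if a joint passes its speed limit or range.

## Working session

There is one attempt and no reset: what is moved stays moved. The work goes in short steps, Python scripts to look and compute and a tool call to move; the robot and the scene stay as the last step left them, time stands still between calls to the robot, and variables do not carry over. Pictures are saved under pics/ and viewed, at most 10 in all, crops included, and the job is handed in when it is done.

Besides the shell and the picture viewer there is one more tool, called by a JSON object that holds its "api" and its "payload". jog_arm: Moves the arm, as the interface text tells. Its arguments: {"type":"object","properties":{"deltas":{"type":"array"},"claw":{"type":"number"},"grip_force":{"type":"number"}},"required":["deltas"]}

```bash
mkdir -p pics; ls
cat > h.py <<'E'
import numpy as np, cv2
from cell import manip
def cam(n):
    s=manip.read_state(); c=manip.read_camera(n)
    K=np.array(c["camera_matrix"])
    if n=="wrist":
        T=np.eye(4);T[:3,:3]=s["ee_rot"];T[:3,3]=s["position"];P=T@np.array(c["hand_eye"])
    else: P=np.array(c["pose"])
    z=c["z_map"];v,u=np.mgrid[:z.shape[0],:z.shape[1]]
    X=np.stack([(u-K[0,2])/K[0,0]*z,(v-K[1,2])/K[1,1]*z,z],-1)@P[:3,:3].T+P[:3,3]
    X[z==0]=np.nan
    return c["img"],X,K,P
def save(n,im): cv2.imwrite("pics/"+n+".png",im[...,::-1])
E
python3 - <<'E'
from h import *
a,X,K,P=cam("scene");b,Y,K2,P2=cam("side")
np.savez("c0.npz",a=a,X=X,b=b,Y=Y)
save("scene",a);save("side",b)
print(P,P2,manip.read_state())
E
```

```text
pics
[[-4.81839533e-01 -6.07358901e-01  6.31621587e-01 -4.54767486e+02]
 [-8.76193313e-01  3.25093134e-01 -3.55808561e-01  5.45073943e+02]
 [ 1.07676556e-02 -7.24865242e-01 -6.88806532e-01  1.16277248e+03]
 [ 0.00000000e+00  0.00000000e+00  0.00000000e+00  1.00000000e+00]] [[-8.34470021e-01 -3.19915305e-01  4.48680267e-01 -1.13701846e+02]
 [-5.50823358e-01  4.60729911e-01 -6.95932164e-01  9.71081865e+02]
 [ 1.59189308e-02 -8.27878099e-01 -5.60682121e-01  9.15607018e+02]
 [ 0.00000000e+00  0.00000000e+00  0.00000000e+00  1.00000000e+00]] {'time': 0.1, 'q': array([68.37503455, 24.93455194,  1.43137817, 90.18370652, -0.66530476,
       64.97155898, -4.3045181 ]), 'joint_velocities': array([ 0.02931894, -0.0974967 ,  0.0632043 , -0.18182646, -0.047955  ,
        0.09992915,  0.00801143]), 'tau': array([ 2.72617581e-03, -6.69120669e+01,  9.87878367e-01, -3.15144432e+01,
       -6.04901905e-02,  3.72728601e-02,  7.39928601e-05]), 'position': array([ 169.4396264 , -601.12830088,  226.00206894]), 'ee_rot': array([[ 9.62502081e-01,  2.71273831e-01, -5.03324334e-04],
       [ 2.71274270e-01, -9.62501169e-01,  1.33039705e-03],
       [-1.23548356e-04, -1.41704887e-03, -9.99998988e-01]]), 'force': array([ 1.45232067, -0.00644727, -0.35413516]), 'ft_torque': array([0.02016996, 0.02389292, 0.00260838]), 'gripper_force': 0.0, 'grip_width': 0.99858760581014}
```

View pics/scene.png

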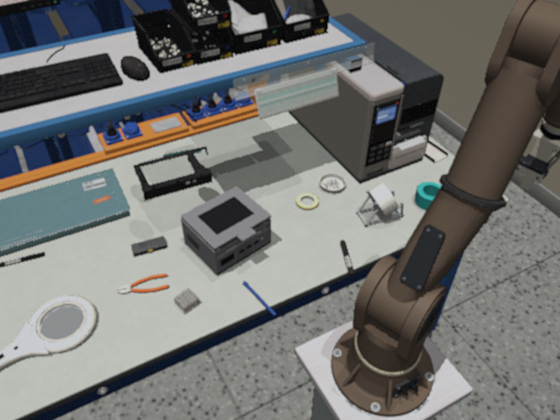

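View pics/side.png

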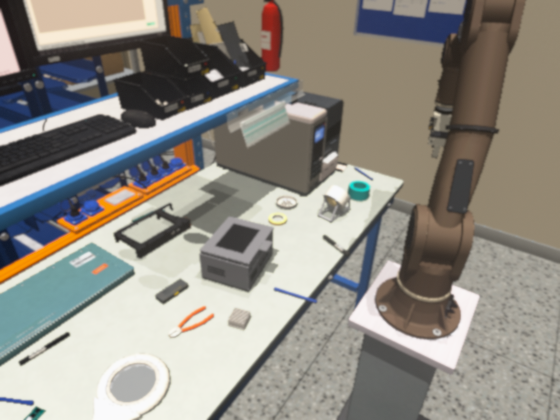

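The printer is at scene px (228,228). There are two roll-shaped things: a white roll on a wire stand at (382,200), and a teal one at (428,195). The white one on the stand is meant. I'll measure both the printer and the roll, and confirm the roll in a crop.

Run:
```python
from h import *
d=np.load("c0.npz")
for im,X,box in (("a","X",(175,280,170,280)),("b","Y",(195,280,205,295))):
    img=d[im];P=d[X];u0,u1,v0,v1=box
    m=np.zeros(img.shape[:2],bool);m[v0:v1,u0:u1]=1
    t=m&(abs(P[...,2]-121)<5)
    p=P[t][:,:2].astype(np.float32); print(im,t.sum(),np.nanmedian(P[t][:,2]),cv2.minAreaRect(p),cv2.boxPoints(cv2.minAreaRect(p)).round(1).tolist())
    l=m&(abs(P[...,2]-112)<3.5); 
    print("mid",np.nanmin(P[t],0),np.nanmax(P[t],0))
# white roll & 
for im,X,box in (("a","X",(350,410,170,235)),("b","Y",(310,358,178,225))):
    img=d[im].astype(int);P=d[X];u0,u1,v0,v1=box
    m=np.zeros(img.shape[:2],bool);m[v0:v1,u0:u1]=1
    t=m&(P[...,2]>45)&(img.min(-1)>150)
    q=P[t]; print(im,t.sum(),q.min(0),q.max(0),np.median(q,0))
    t=m&(P[...,2]>8)
    q=P[t]; print(im,t.sum(),q.min(0),q.max(0))
A=cv2.resize(d["a"][165:275,170:280],(600,600)[:2],interpolation=cv2.INTER_CUBIC)[:, :400]
c1=cv2.resize(d["a"][170:280,175:285],(400,400),interpolation=2)
c2=cv2.resize(d["a"][160:240,345:425],(400,400),interpolation=2)
save("crop",np.hstack([c1,c2]))
```

```text
a 2956 120.89075724040777 ((534.5637817382812, 161.9625701904297), (195.00299072265625, 201.8744659423828), 11.769293785095215) [[418.5, 240.89999389648438], [459.70001220703125, 43.29999923706055], [650.5999755859375, 83.0], [609.4000244140625, 280.70001220703125]]
mid [435.9432777   51.94977817 116.02386548] [646.32525678 276.69282055 125.95031227]
b 2101 122.64082049467845 ((536.601806640625, 157.78997802734375), (191.8741455078125, 203.67051696777344), 12.014402389526367) [[421.6000061035156, 237.39999389648438], [464.0, 38.20000076293945], [651.5999755859375, 78.19999694824219], [609.2000122070312, 277.3999938964844]]
mid [439.38719136  47.41012713 116.03231153] [646.98603328 275.36022054 125.99746998]
a 394 [ 390.50117927 -364.75208844   46.52750134] [ 474.64465282 -268.6341897   125.24477758] [ 419.78695935 -293.77881375  100.04434905]
a 1257 [ 381.86821166 -485.41831909    8.02522993] [ 629.46441068 -238.3618747   125.24477758]
b 277 [ 388.36760923 -508.0309199    46.30659846] [ 484.36797044 -265.39979462  123.9293303 ] [ 424.35743047 -297.34954723  100.86120828]
b 947 [ 385.71166297 -529.33730171    8.05180603] [ 582.66617047 -240.85854063  123.9293303 ]
```

View pics/crop.png

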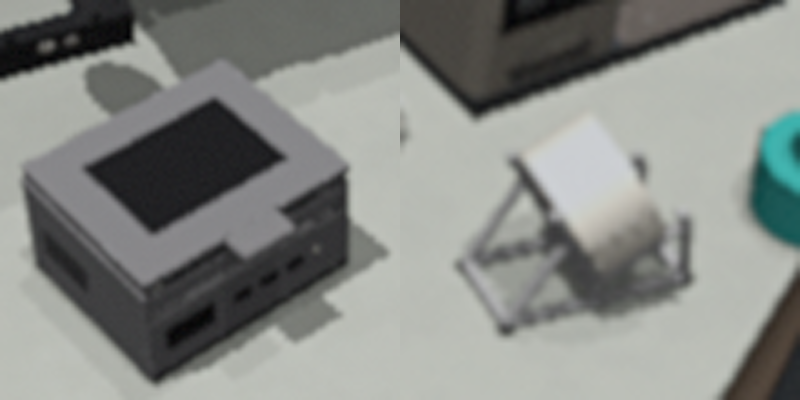

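The crop confirms the white roll on the wire stand, at scene px ~(382,198). The teal one at (428,195) lies flat with no stand, so it isn't meant. The printer's lip faces the robot at scene px (246,233). Next I'll get closer wrist views.

{"api": "jog_arm", "payload": {"deltas": [{"linear":[0.3,0.3,0.3],"turn":[0,0,0]},{"linear":[1,1,0.6],"turn":[0,0,0]},{"linear":[1,1,0.6],"turn":[0,0,0]},{"linear":[1,1,0.6],"turn":[0,0,0]},{"linear":[1,1,0.6],"turn":[0,0,0]},{"linear":[1,1,0.6],"turn":[0,0,0]},{"linear":[1,1,0.6],"turn":[0,0,0]},{"linear":[1,1,0.6],"turn":[0,0,0]},{"linear":[1,1,0.6],"turn":[0,0,0]},{"linear":[1,1,0.6],"turn":[0,0,0]},{"linear":[1,1,0.6],"turn":[0,0,0]}]}}

```text
time: 1.02
position: [368.4, -402.3, 346.1]
ee_rot: [[0.963, 0.27, -0.001], [0.27, -0.963, 0.0], [-0.001, -0.001, -1.0]]
force: [-0.2, -0.3, 0.3]
grip_width: 1.002
gripper_force: 0.0
```

Run:
```python
from h import *
a,X,K,P=cam("wrist");np.savez("w1.npz",a=a,X=X,K=K,P=P);save("w1",a)
s=manip.read_state();print(s["time"],s["position"]);print(P.round(3));print(K)
print((np.linalg.inv(np.vstack([np.c_[s["ee_rot"],s["position"]],[0,0,0,1]]))@P).round(3))
```

```text
1.0667 [ 368.08984602 -402.5790218   345.96235404]
[[ 2.70000e-01 -9.20000e-01 -2.83000e-01  4.44711e+02]
 [-9.63000e-01 -2.58000e-01 -7.90000e-02 -3.80857e+02]
 [-1.00000e-03  2.94000e-01 -9.56000e-01  5.03900e+02]
 [ 0.00000e+00  0.00000e+00  0.00000e+00  1.00000e+00]]
[[373.20309433   0.         289.42704197]
 [  0.         373.20309433 207.49349174]
 [  0.           0.           1.        ]]
[[ 1.00000e-03 -9.56000e-01 -2.92000e-01  7.94160e+01]
 [ 1.00000e+00  1.00000e-03  0.00000e+00 -4.20000e-01]
 [ 0.00000e+00 -2.92000e-01  9.56000e-01 -1.58051e+02]
 [ 0.00000e+00  0.00000e+00  0.00000e+00  1.00000e+00]]
```

View pics/w1.png

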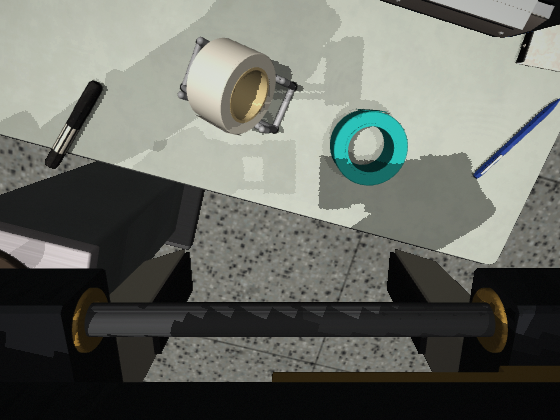

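The wrist view shows the white roll at (232,85). Its open core face points right and upward (world -y), and the prongs are on the left, at (200,40) and (184,95).

```bash
cat > roll.py <<'E'
from h import *
from scipy.optimize import least_squares
def fit(X,box,nz=0.5):
    """plane of the free annular face: seeded random triples with normal z near nz"""
    u0,u1,v0,v1=box; Q=X[v0:v1,u0:u1].reshape(-1,3); Q=Q[Q[:,2]>25]
    r=np.random.default_rng(0);best=(0,)
    for _ in range(6000):
        a,b,c=Q[r.choice(len(Q),3,False)];n=np.cross(b-a,c-a);L=np.linalg.norm(n)
        if L<200: continue
        n/=L; n*=1 if n[1]<0 else -1
        if abs(n[2]-nz)>.12: continue
        k=abs((Q-a)@n)<1.5
        if k.sum()>best[0]: best=(k.sum(),k)
    F=Q[best[1]];c=F.mean(0);n=np.linalg.svd(F-c)[2][2];n*=1 if n[1]<0 else -1
    e=np.cross(n,[0,0,1]);e/=np.linalg.norm(e);f=np.cross(n,e)
    p=np.c_[(F-c)@e,(F-c)@f]
    h=cv2.convexHull(p.astype(np.float32))[:,0]
    s=least_squares(lambda x:np.hypot(*(h-x[:2]).T)-45,[0,0],loss="soft_l1").x
    C=c+s[0]*e+s[1]*f
    return best[0],n,C
E
python3 - <<'E'
from roll import *
d=np.load("w1.npz");X=d["X"]
k,n,C=fit(X,(185,285,35,140))
print(k,n,"face",C,"centre",C-25.5*n,"yaw of -axis",np.degrees(np.arctan2(-n[1],-n[0])))
Q=X[35:140,185:285].reshape(-1,3);Q=Q[Q[:,2]>25]
R=np.linalg.norm(np.cross(Q-C,n),axis=1);t=(Q-C)@n
k=(t<-5)&(t>-48)&(R>35)&(R<55)
Q=Q[k]
e=np.cross(n,[0,0,1]);e/=np.linalg.norm(e);f=np.cross(n,e)
p=np.c_[(Q-C)@e,(Q-C)@f]
s=least_squares(lambda x:np.hypot(*(p-x[:2]).T)-45,[0,0],loss="soft_l1").x
C2=C+s[0]*e+s[1]*f
print(k.sum(),s,"centre by rim",C2-25.5*n)
E
```

```text
2228 [-0.13206273 -0.85370598  0.50373162] face [ 430.07319706 -339.31503301   83.83711213] centre [ 433.44079659 -317.5455306    70.99195591] yaw of -axis 81.20641950897848
2797 [-0.30820021  0.84386648] centre by rim [ 433.68038956 -318.01273235   70.26297324]
```

Roll pose found: centre (433.5,-317.8,70.6), axis (-0.13,-0.85,0.50). Next I'll go over to the printer with the claw closing.

{"api": "jog_arm", "payload": {"claw": 0, "deltas": [{"linear":[0.1,1,0],"turn":[0,0,0]},{"linear":[0.1,1,0],"turn":[0,0,0]},{"linear":[0.1,1,0],"turn":[0,0,0]},{"linear":[0.1,1,0],"turn":[0,0,0]},{"linear":[0.1,1,0],"turn":[0,0,0]}]}}

```text
time: 1.48
position: [388.6, -200.0, 346.3]
ee_rot: [[0.963, 0.27, -0.001], [0.27, -0.963, 0.0], [-0.001, -0.001, -1.0]]
force: [0.9, 1.2, 0.6]
grip_width: 0.685
gripper_force: 0.0
```

{"api": "jog_arm", "payload": {"deltas": [{"linear":[0,1,0],"turn":[0,0,-0.04]},{"linear":[0,1,0],"turn":[0,0,-0.04]},{"linear":[0,1,0],"turn":[0,0,-0.04]},{"linear":[0,1,0],"turn":[0,0,-0.04]},{"linear":[0,1,0],"turn":[0,0,-0.04]}]}}

```text
time: 1.9
position: [388.8, 0.1, 346.5]
ee_rot: [[0.978, 0.209, -0.0], [0.209, -0.978, 0.0], [-0.0, -0.0, -1.0]]
force: [1.0, 0.6, -0.8]
grip_width: 0.325
gripper_force: 0.0
```

{"api": "jog_arm", "payload": {"deltas": [{"linear":[0,0.6,0],"turn":[0,0,0]},{"linear":[0,0.6,0],"turn":[0,0,0]},{"linear":[0,0.6,0],"turn":[0,0,0]},{"linear":[0,0.6,0],"turn":[0,0,0]},{"linear":[0,0.6,0],"turn":[0,0,0]}]}}

```text
time: 2.32
position: [389.5, 119.0, 346.3]
ee_rot: [[0.977, 0.212, -0.001], [0.212, -0.977, 0.0], [-0.001, -0.0, -1.0]]
force: [0.1, -0.6, 0.1]
grip_width: 0.009
gripper_force: 0.0
```

Run:
```python
from h import *
a,X,K,P=cam("wrist");np.savez("w2.npz",a=a,X=X,K=K,P=P);save("w2",a)
s=manip.read_state();print(s["time"],s["position"],s["ee_rot"],s["q"])
t=(abs(X[...,2]-121)<4)
r=cv2.connectedComponentsWithStats(t.astype(np.uint8));i=1+np.argmax(r[2][1:,4]);t=r[1]==i
p=X[t][:,:2].astype(np.float32);print(t.sum(),np.median(X[t][:,2]),cv2.minAreaRect(p),cv2.boxPoints(cv2.minAreaRect(p)).tolist())
d=np.load("c0.npz")
for k in "XY":
    Q=d[k].reshape(-1,3);Q=Q[(Q[:,2]>380)&(Q[:,2]<480)&(abs(Q[:,1]-170)<150)&(Q[:,0]>450)]
    print("shelf",len(Q),np.percentile(Q[:,0],[0,1,5,20]) if len(Q) else "", np.percentile(Q[:,2],[1,50,99]))
    for y in (60,120,180,240,300):
        q=Q[abs(Q[:,1]-y)<15]
        if len(q): print(y,np.percentile(q[:,0],2),q[:,2].min())
```

```text
2.3667 [389.70016317 117.36100893 346.2289713 ] [[ 9.77806752e-01  2.09505962e-01 -1.09901945e-03]
 [ 2.09505426e-01 -9.77807310e-01 -5.83275418e-04]
 [-1.19682893e-03  3.40080104e-04 -9.99999226e-01]] [  11.42758097    1.5918309   -35.78504332  103.97166678    0.9690846
   74.81012869 -102.50868071]
20500 121.61398265327404 ((493.4784240722656, 147.0914764404297), (106.98529052734375, 198.50355529785156), 12.249082565307617) [[420.1461181640625, 232.73463439941406], [462.26104736328125, 38.75011444091797], [566.8107299804688, 61.44831848144531], [524.69580078125, 255.43283081054688]]
shelf 1577 [619.46630409 627.63274666 632.61647442 637.55886315] [382.55122224 460.84724862 479.37511974]
60 626.657975936283 422.7998912826414
120 635.9569684943463 456.88978614005737
180 636.7106129449623 380.08128165440655
240 636.7226692761337 380.08272880550817
300 636.6355871828324 410.7771905690155
shelf 1928 [614.87880146 631.12424418 638.09620522 641.02708017] [383.17847734 437.46268657 479.33115503]
60 628.9546710345542 412.2391197397478
120 638.6103923490181 408.2854932271781
180 639.3389167514978 380.5791573912503
240 639.4493790250095 384.72029814088967
300 639.3225178333216 414.72766200471716
```

View pics/w2.png

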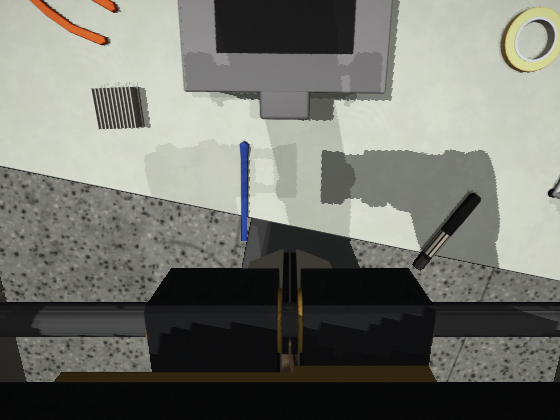

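The printer's lip tip centre is at wrist px (285,118), world ≈(441,136). That puts the printer origin at ≈(561.5,162.5) with a yaw of 12.1°. Next: tilt the tool 40° forward and come above the press point.

{"api": "jog_arm", "payload": {"deltas": [{"linear":[0.2,0.05,-0.2],"turn":[0.015,-0.07,0]},{"linear":[0.4,0.1,-0.4],"turn":[0.03,-0.14,0]},{"linear":[0.47,0.13,-0.6],"turn":[0.045,-0.21,0]},{"linear":[0.47,0.13,-0.8],"turn":[0.06,-0.28,0]},{"linear":[0.47,0.13,-0.9],"turn":[0.075,-0.35,0]},{"linear":[0.47,0.13,-0.98],"turn":[0.093,-0.435,0]},{"linear":[0.47,0.13,-0.98],"turn":[0.093,-0.435,0]},{"linear":[0.47,0.13,-0.98],"turn":[0.093,-0.435,0]},{"linear":[0.47,0.13,-0.98],"turn":[0.093,-0.435,0]}]}}

```text
time: 3.12
position: [499.3, 110.3, 199.7]
ee_rot: [[0.854, 0.165, 0.493], [0.173, -0.985, 0.03], [0.49, 0.06, -0.87]]
force: [-0.5, 0.5, 0.1]
grip_width: 0.003
gripper_force: 0.0
```

Run:
```python
from h import *
s=manip.read_state();print(s["time"],s["position"],s["ee_rot"],s["q"],s["force"])
```

```text
3.1167 [499.32244779 110.28010681 199.74399845] [[ 0.85433663  0.16478389  0.49290484]
 [ 0.17273894 -0.98451876  0.02973318]
 [ 0.49017362  0.05974171 -0.86957504]] [ -23.10709685    3.29145759   -3.68402585  132.59214944   35.43013689
   20.05431581 -137.26763454] [-0.47353367  0.52351678  0.12463868]
```

{"api": "jog_arm", "payload": {"deltas": [{"linear":[0,0,0],"turn":[0,0,0]},{"linear":[0,0,0],"turn":[0,0,0]}]}}

```text
time: 3.28
position: [498.8, 113.5, 200.3]
ee_rot: [[0.854, 0.17, 0.492], [0.177, -0.984, 0.033], [0.49, 0.059, -0.87]]
force: [0.8, 0.1, 0.4]
grip_width: 0.005
gripper_force: 0.0
```

Run:
```python
from h import *
s=manip.read_state();print(s["time"],s["position"],s["ee_rot"],s["q"],s["force"])
```

```text
3.2833 [498.76632435 113.51060044 200.29922077] [[ 0.85352171  0.17015577  0.49249133]
 [ 0.17700527 -0.98365349  0.03308988]
 [ 0.49007125  0.05893063 -0.86968808]] [ -23.00338056    3.28097794   -4.14686083  132.48933859   35.24834168
   20.15319969 -137.12532004] [0.77806186 0.11045496 0.43526409]
```

```bash
cat > kin.py <<'E'
import numpy as np
from scipy.spatial.transform import Rotation as Ro
from scipy.optimize import least_squares
D=[([68.375,24.9346,1.4314,90.1837,-.6653,64.9716,-4.3045],[169.44,-601.13,226.0],[[.9625,.27127,-.0005],[.27127,-.9625,.00133],[-.00012,-.0014,-1]]),
([11.4276,1.5918,-35.785,103.9717,.9691,74.8101,-102.5087],[389.7,117.36,346.23],[[.9778,.2095,-.0011],[.2095,-.9778,-.00058],[-.0012,.00034,-1]]),
([-23.0034,3.281,-4.1469,132.4893,35.2483,20.1532,-137.1253],[498.77,113.51,200.3],[[.85352,.17016,.49249],[.177,-.98365,.03309],[.49007,.05893,-.86969]])]
def fk(q,p):
    R=Ro.from_euler("z",p[0],degrees=True);t=np.array([0,0,p[1]])
    L=[0,0,p[2],0,p[3],0,p[4]];a=[0,p[5],p[6],p[7],p[8],p[9],0]
    sg=p[11:18] if len(p)>11 else [1]*7
    for i,ax in enumerate("zyzyzyz"):
        R=R*Ro.from_euler(ax,q[i]*sg[i]+(p[10] if i==6 else 0),degrees=True)
        t=t+R.apply([a[i],0,L[i]])
    return R,t
E
python3 - <<'E'
from kin import *
import itertools
best=[]
for s in itertools.product([1,-1],repeat=4):
    sg=[s[0],1,s[1],1,s[2],1,s[3]]
    for off in (0,90,180,270):
      for b0 in (0,90,180,270):
        def f(x):
            o=[]
            for q,P,R in D:
                r,t=fk(q,list(np.r_[x,sg])); o+=[(t-P)/10,((r.as_matrix()-np.array(R))*20).ravel()]
            return np.concatenate(o)
        r=least_squares(f,[b0,350,350,300,250,0,0,0,0,0,off],x_scale=[10]+[100]*4+[50]*5+[10],max_nfev=60)
        best.append((r.cost,sg,r.x.round(1)))
best.sort(key=lambda b:b[0])
for b in best[:4]: print(b)
E
```

```text
(np.float64(1.2522633942252425e-07), [-1, 1, -1, 1, -1, 1, -1], array([    0. ,  9395.3,  2400.5,  3456.1,  6536. ,   234.3, -1265.6,
        6923.5, -2749.4,   802.5,    90. ]))
(np.float64(1.2522633942273193e-07), [-1, 1, -1, 1, -1, 1, -1], array([    0. ,  9395.3,  2400.5,  3456.1,  6536. ,   234.3, -1265.6,
        6923.5, -2749.4,   802.5,    90. ]))
(np.float64(1.2522633942374337e-07), [-1, 1, -1, 1, -1, 1, -1], array([    0. ,  9395.3,  2400.5,  3456.1,  6536. ,   234.3, -1265.6,
        6923.5, -2749.4,   802.5,    90. ]))
(np.float64(1.2522633942401008e-07), [-1, 1, -1, 1, -1, 1, -1], array([    0. ,  9395.3,  2400.5,  3456.1,  6536. ,   234.3, -1265.6,
        6923.5, -2749.4,   802.5,    90. ]))
```

Run:
```python
from kin import *
import itertools
sg=[-1,1]*3+[-1]
def A(sub,D=D):
    M=[];b=[]
    z=[0]*11
    for q,P,R in D:
        c=[]
        for k in range(1,10):
            p=[0]*11;p[10]=90;p[k]=1;c.append(fk(q,p+sg)[1])
        M.append(np.array(c).T);b.append(P)
    M=np.vstack(M)[:,[k-1 for k in sub]];b=np.concatenate(b)
    x,*_=np.linalg.lstsq(M,b,rcond=None);return x,np.abs(M@x-b).max()
for e in [()]+[(k,) for k in range(5,10)]+list(itertools.combinations(range(5,10),2)):
    x,r=A((1,2,3,4)+e);print(e,x.round(1),r.round(2))
```

```text
() [264.9 610.7 401.4 429.6] 49.79
(5,) [251.8 579.6 374.2 390.8  38.6] 49.44
(6,) [308.7 636.1 461.5 483.5 -67.6] 51.36
(7,) [378.6 619.4 429.4 480.9  69.9] 48.89
(8,) [324.1 606.1 430.1 425.   56.1] 49.85
(9,) [266.6 639.4 450.3 430.9  54.3] 50.82
(5, 6) [ 320.6  597.2  459.9  454.    75.1 -125.2] 52.01
(5, 7) [347.1 589.2 399.6 436.5  35.5  57.9] 48.72
(5, 8) [311.8 573.  402.1 383.8  40.9  57.6] 49.48
(5, 9) [244.6 595.5 420.4 364.5  66.6  73.1] 50.56
(6, 7) [ 562.2  668.1  552.5  617.6 -106.6  140.2] 50.46
(6, 8) [363.1 630.  485.4 475.5 -63.2  54.2] 51.32
(6, 9) [253.5 635.9 439.3 414.7  20.6  62.4] 50.49
(7, 8) [  53.   573.9  381.4  262.3 -213.3  128.1] 52.68
(7, 9) [382.6 648.3 479.2 483.3  71.3  54.6] 49.9
(8, 9) [302.3 628.9 454.9 427.7  34.3  39.9] 50.58
```

```bash
cat >> kin.py <<'E'
SG=[-1,1]*3+[-1]
def frames(q):
    R=Ro.identity();o=[]
    for i,ax in enumerate("zyzyzyz"):
        R=R*Ro.from_euler(ax,q[i]*SG[i]+(90 if i==6 else 0),degrees=True);o.append(R.as_matrix())
    return o
# columns: d1(base z), then x,y,z offset in frame i
def cols(q,sub):
    F=frames(q);return np.array([[0,0,1] if k=="b" else F[k[0]][:,k[1]] for k in sub]).T
def solve(sub,D):
    M=np.vstack([cols(q,sub) for q,_,_ in D]);b=np.concatenate([P for _,P,_ in D])
    x=np.linalg.lstsq(M,b,rcond=None)[0];return x,np.abs(M@x-b).max(),np.linalg.cond(M)
E
python3 - <<'E'
from kin import *
B=["b",(1,2),(3,2),(6,2)]
for e in ([(1,1)],[(3,1)],[(5,1)],[(1,1),(3,1)],[(1,1),(5,1)],[(3,1),(5,1)],[(1,1),(3,1),(5,1)],[(0,0),(1,1),(3,1),(5,1)],[(0,0),(3,1)],[(0,0),(5,1)],[(0,0),(5,0),(1,1)],[(0,0),(1,1),(3,1)],[(0,0),(1,1),(5,1)]):
    x,r,c=solve(B+e,D);print(e,x.round(1),r.round(2),c.round(1))
E
```

```text
[(1, 1)] [288.8 539.  436.4 364.8 -54.3] 3.41 14.4
[(3, 1)] [239.6 595.9 409.7 383.9 -50. ] 6.67 14.3
[(5, 1)] [201.6 587.5 412.  341.9 -52.5] 16.21 14.4
[(1, 1), (3, 1)] [272.2 557.8 427.6 370.8 -36.2 -17.1] 0.08 23.0
[(1, 1), (5, 1)] [275.2 545.5 433.1 359.9 -46.6  -8.5] 2.16 18.1
[(3, 1), (5, 1)] [251.2 598.7 408.9 397.1 -63.5  15.3] 5.12 17.1
[(1, 1), (3, 1), (5, 1)] [ 2.721e+02  5.576e+02  4.277e+02  3.704e+02 -3.640e+01 -1.660e+01
 -3.000e-01] 0.0 28.8
[(0, 0), (1, 1), (3, 1), (5, 1)] [ 2.721e+02  5.576e+02  4.277e+02  3.704e+02 -0.000e+00 -3.640e+01
 -1.660e+01 -3.000e-01] 0.0 31.1
[(0, 0), (3, 1)] [244.3 604.7 419.4 392.9 -12.2 -52. ] 5.3 14.4
[(0, 0), (5, 1)] [207.6 607.8 436.9 357.6 -30.6 -59.3] 13.82 14.5
[(0, 0), (5, 0), (1, 1)] [286.3 534.2 430.4 360.4   5.2  -2.1 -54.1] 2.44 15.2
[(0, 0), (1, 1), (3, 1)] [ 2.722e+02  5.577e+02  4.275e+02  3.707e+02  1.000e-01 -3.630e+01
 -1.700e+01] 0.07 29.3
[(0, 0), (1, 1), (5, 1)] [276.  544.  432.4 359.5   1.3 -47.2  -7.6] 2.25 21.2
```

```bash
cat >> kin.py <<'E'
SUB=["b",(1,2),(3,2),(6,2),(1,1),(3,1)];LEN=np.array([272.2,557.8,427.6,370.8,-36.2,-17.1])
LO=np.array([-149.89,-25.12,-72.63,4.76,-75.54,6.69,-157.13]);HI=np.array([149.89,119.58,75.52,147.25,255.54,114.76,157.13])
def fkT(q): return frames(q)[6],cols(q,SUB)@LEN
def ik(P,R,q0):
    def f(q):
        r,t=fkT(q);return np.r_[(t-P)/5,(r-R).ravel()*40,(q-q0)*1e-3]
    s=least_squares(f,np.clip(q0,LO+.5,HI-.5),bounds=(LO+.3,HI-.3));r,t=fkT(s.x)
    return s.x,np.linalg.norm(t-P),np.degrees(Ro.from_matrix(r.T@R).magnitude())
YAW=12.1;O=np.array([561.5,162.5,0])
RP=Ro.from_euler("z",YAW,degrees=True).as_matrix()
def W(x,y,z): return O+RP@np.array([x,y,z])
def Rt(beta): # tool down, x along printer x, tilted beta forward
    return RP@Ro.from_euler("y",-beta,degrees=True).as_matrix()@np.diag([1,-1,-1.])
def lidpt(th,x,z): c,s=np.cos(th),np.sin(th);return np.array([60+x*c+z*s,107-x*s+z*c])
def tcp(th,beta,s=22,w=10,r=None):
    psi=np.radians(90-beta);d=np.array([np.cos(psi),-np.sin(psi)]);n=np.array([np.sin(psi),np.cos(psi)])
    p=lidpt(th,-183,6)+s*d-w*n if r is None else lidpt(th,-r,9)-w*n
    return W(p[0],0,p[1])
def rel(P0,R0,P,R): return (np.round((P-P0)/200,3).tolist(),np.round(np.degrees(Ro.from_matrix(R@R0.T).as_rotvec())/90,3).tolist())
E
python3 - <<'E'
from kin import *
from h import manip
s=manip.read_state();q=np.array(s["q"]);P0=s["position"];R0=s["ee_rot"]
r,t=fkT(q);print("model err",t-P0)
path=[("above",W(-74,0,150),30),("press",W(-74,0,119),30),("up",W(-90,0,210),30),("back",W(-165,0,170),30),("front",W(-160,0,132),30)]
for d in (15,25,35,45,55,60): path.append((d,tcp(np.radians(d),30+max(0,d-30)/5),30+max(0,d-30)/5))
for d,r in ((68,150),(76,138),(84,125),(92,112),(100,100),(106,95)): b=36+(d-60)/6;path.append((d,tcp(np.radians(d),b,r=r),b))
for n,P,b in path:
    q,e,a=ik(P,Rt(b),q);print(n,P.round(0),round(b),round(e,1),round(a,1),q.round(0),rel(P0,R0,P,Rt(b)))
E
```

```text
model err [ 0.06286938 -0.07896491 -0.11388328]
above [489. 147. 150.] 30 0.0 0.0 [ -37.    8.    9.  138.   53.    9. -157.] ([-0.048, 0.167, -0.251], [0.038, 0.001, 0.026])
press [489. 147. 119.] 30 5.9 2.2 [ -36.   12.    8.  137.   53.    7. -157.] ([-0.048, 0.167, -0.406], [0.038, 0.001, 0.026])
up [473. 144. 210.] 30 0.0 0.0 [ -37.   -1.    8.  135.   28.   19. -132.] ([-0.126, 0.151, 0.049], [0.038, 0.001, 0.026])
back [400. 128. 170.] 30 0.0 0.0 [ -20.   -2.  -14.  145.   48.   14. -157.] ([-0.493, 0.072, -0.151], [0.038, 0.001, 0.026])
front [405. 129. 132.] 30 6.5 2.8 [ -57.    1.   27.  147.   51.    8. -157.] ([-0.469, 0.077, -0.341], [0.038, 0.001, 0.026])
15 [451. 139. 136.] 30 3.8 1.3 [ -54.    6.   26.  143.   52.    7. -157.] ([-0.238, 0.127, -0.321], [0.038, 0.001, 0.026])
25 [463. 141. 166.] 30 0.0 0.0 [ -52.    3.   24.  141.   43.   11. -148.] ([-0.18, 0.139, -0.173], [0.038, 0.001, 0.026])
35 [480. 145. 193.] 31 0.0 0.0 [ -52.    1.   23.  137.   35.   14. -139.] ([-0.096, 0.157, -0.037], [0.04, -0.01, 0.026])
45 [501. 150. 217.] 33 0.0 0.0 [ -52.    0.   23.  1
[... 355 characters left out ...]
 4.   25.  129.   32.   13. -133.] ([0.334, 0.249, 0.215], [0.054, -0.079, 0.028])
76 [588. 168. 237.] 39 0.0 0.0 [ -50.    7.   26.  129.   33.    9. -134.] ([0.448, 0.274, 0.183], [0.056, -0.094, 0.028])
84 [609. 173. 226.] 40 0.1 0.1 [ -39.   10.   15.  127.   56.    7. -157.] ([0.549, 0.295, 0.128], [0.059, -0.108, 0.029])
92 [625. 176. 212.] 41 4.2 1.9 [ -34.   12.   10.  125.   57.    7. -157.] ([0.633, 0.313, 0.059], [0.062, -0.123, 0.029])
100 [639. 179. 197.] 43 8.2 3.9 [ -31.   15.    7.  123.   57.    7. -157.] ([0.699, 0.328, -0.016], [0.065, -0.138, 0.03])
106 [647. 181. 189.] 44 10.7 5.1 [ -29.   16.    6.  122.   57.    7. -157.] ([0.742, 0.337, -0.057], [0.067, -0.148, 0.03])
```

```bash
cat > plan.py <<'E'
from kin import *
from h import manip
s=manip.read_state();q=np.array(s["q"]);P0=s["position"];R0=s["ee_rot"]
def run(B,late):
    global q
    path=[("above",W(-74,0,150),B),("press",W(-74,0,119),B),("up",W(-90,0,210),B),("back",W(-165,0,170),B),("front",W(-160,0,132),B)]
    for d in (15,25,35,45,55,65): path.append((d,tcp(np.radians(d),B),B))
    for d,r in ((72,155),(78,142),(84,125),(92,112),(100,100),(106,95)): b=B+(d-65)/41*(late-B);path.append((d,tcp(np.radians(d),b,r=r),b))
    for n,P,b in path:
        q,e,a=ik(P,Rt(b),q);print(n,P.round(0),round(b),round(e,1),round(a,1),q.round(0),rel(P0,R0,P,Rt(b)))
E
python3 - <<'E'
from plan import *
run(22,28)
E
```

```text
above [489. 147. 150.] 22 0.0 0.0 [ -17.   10.  -11.  130.   23.   20. -125.] ([-0.048, 0.167, -0.251], [0.021, 0.088, 0.023])
press [489. 147. 119.] 22 0.0 0.0 [ -21.   13.   -6.  132.   28.   15. -131.] ([-0.048, 0.167, -0.406], [0.021, 0.088, 0.023])
up [473. 144. 210.] 22 0.0 0.0 [ -19.    3.   -9.  127.   13.   29. -115.] ([-0.126, 0.151, 0.049], [0.021, 0.088, 0.023])
back [400. 128. 170.] 22 0.0 0.0 [ -20.   -0.  -11.  138.   19.   22. -125.] ([-0.493, 0.072, -0.151], [0.021, 0.088, 0.023])
front [405. 129. 132.] 22 0.0 0.0 [ -24.    5.   -8.  141.   30.   16. -137.] ([-0.469, 0.077, -0.341], [0.021, 0.088, 0.023])
15 [448. 138. 136.] 22 0.0 0.0 [ -21.    8.   -9.  136.   27.   17. -131.] ([-0.255, 0.123, -0.321], [0.021, 0.088, 0.023])
25 [459. 141. 166.] 22 0.0 0.0 [ -18.    6.  -11.  132.   19.   22. -123.] ([-0.196, 0.136, -0.173], [0.021, 0.088, 0.023])
35 [476. 144. 193.] 22 0.0 0.0 [ -17.    5.  -11.  128.   15.   27. -118.] ([-0.114, 0.153, -0.038], [0.021, 0.088, 0.023])
45 [497. 149. 216.] 22 0.0 0.0 [ -16.    5.  -11.  124.   13.   31. -115.] ([-0.01, 0.176, 0.081],
[... 298 characters left out ...]
 -15.   10.  -10.  113.   11.   36. -111.] ([0.37, 0.257, 0.265], [0.023, 0.077, 0.023])
78 [591. 169. 244.] 24 0.0 0.0 [ -16.   11.  -10.  112.   13.   34. -112.] ([0.461, 0.277, 0.217], [0.025, 0.067, 0.024])
84 [607. 172. 228.] 25 0.0 0.0 [ -16.   14.   -9.  112.   14.   31. -113.] ([0.542, 0.294, 0.139], [0.027, 0.058, 0.024])
92 [624. 176. 214.] 26 0.0 0.0 [ -17.   16.   -8.  112.   16.   28. -114.] ([0.626, 0.312, 0.07], [0.03, 0.045, 0.024])
100 [637. 179. 199.] 27 0.0 0.0 [ -18.   17.   -6.  113.   18.   24. -116.] ([0.692, 0.326, -0.005], [0.032, 0.032, 0.025])
106 [646. 181. 191.] 28 0.0 0.0 [ -19.   18.   -5.  113.   19.   22. -117.] ([0.734, 0.335, -0.046], [0.034, 0.022, 0.025])
```

{"api": "jog_arm", "payload": {"deltas": [{"linear":[-0.048,0.167,-0.15],"turn":[0.021,0.088,0.023]},{"linear":[-0.048,0.167,-0.25],"turn":[0.021,0.088,0.023]},{"linear":[-0.048,0.167,-0.25],"turn":[0.021,0.088,0.023]},{"linear":[-0.048,0.167,-0.3],"turn":[0.021,0.088,0.023]},{"linear":[-0.048,0.167,-0.35],"turn":[0.021,0.088,0.023]},{"linear":[-0.048,0.167,-0.37],"turn":[0.021,0.088,0.023]},{"linear":[-0.048,0.167,-0.38],"turn":[0.021,0.088,0.023]},{"linear":[-0.048,0.167,-0.39],"turn":[0.021,0.088,0.023]}]}}

```text
time: 3.95
position: [489.7, 146.4, 123.2]
ee_rot: [[0.906, 0.208, 0.368], [0.192, -0.978, 0.079], [0.376, -0.001, -0.927]]
force: [-0.9, -2.7, 4.3]
grip_width: 0.005
gripper_force: 1.7
```

Contact (4.3 N); press slightly further, then withdraw slowly upwards.

{"api": "jog_arm", "payload": {"deltas": [{"linear":[0,0,-0.015],"turn":[0,0,0]},{"linear":[0,0,-0.025],"turn":[0,0,0]},{"linear":[0,0,-0.025],"turn":[0,0,0]}]}}

```text
time: 4.2
position: [490.2, 147.0, 119.1]
ee_rot: [[0.906, 0.208, 0.369], [0.193, -0.978, 0.079], [0.378, -0.0, -0.926]]
force: [-11.4, -6.5, 25.3]
grip_width: 0.005
gripper_force: 13.0
```

{"api": "jog_arm", "payload": {"deltas": [{"linear":[0,0,0.05],"turn":[0,0,0]},{"linear":[-0.02,0,0.15],"turn":[0,0,0]},{"linear":[-0.05,-0.01,0.25],"turn":[0,0,0]},{"linear":[-0.2,-0.05,0.4],"turn":[0,0,0]},{"linear":[-0.35,-0.08,0.4],"turn":[0,0,0]},{"linear":[-0.45,-0.1,0.35],"turn":[0,0,0]},{"linear":[-0.45,-0.1,0.3],"turn":[0,0,0]},{"linear":[-0.45,-0.1,0.25],"turn":[0,0,0]}]}}

```text
time: 4.87
position: [398.8, 127.4, 168.3]
ee_rot: [[0.905, 0.21, 0.369], [0.194, -0.978, 0.08], [0.378, -0.001, -0.926]]
force: [0.7, -0.2, -0.2]
grip_width: 0.005
gripper_force: 0.0
```

```bash
python3 - <<'E'
from h import *
s=manip.read_state();print(s["time"],s["position"],s["q"],s["force"])
b,Y,_,_=cam("side");
save("s2",cv2.resize(b[180:310,170:310],(560,520),interpolation=2))
E
python3 - <<'E'
import sys; sys.path.insert(0,".")
from plan import *
run(22,28)
E
```

```text
4.8667 [398.75432943 127.41364112 168.25832505] [ -18.68883046   -0.29517314  -12.52464196  138.43387804   19.08945258
   21.85674917 -125.60199132] [ 0.7384266  -0.18910257 -0.17008044]
above [489. 147. 150.] 22 0.0 0.0 [ -18.   10.  -10.  130.   22.   20. -125.] ([0.454, 0.099, -0.082], [-0.0, 0.0, -0.0])
press [489. 147. 119.] 22 0.0 0.0 [ -22.   13.   -5.  132.   27.   15. -130.] ([0.454, 0.099, -0.237], [-0.0, 0.0, -0.0])
up [473. 144. 210.] 22 0.0 0.0 [ -20.    3.   -7.  127.   13.   29. -115.] ([0.375, 0.082, 0.218], [-0.0, 0.0, -0.0])
back [400. 128. 170.] 22 0.0 0.0 [ -21.   -0.  -10.  138.   19.   22. -125.] ([0.009, 0.004, 0.018], [-0.0, 0.0, -0.0])
front [405. 129. 132.] 22 0.0 0.0 [ -25.    5.   -7.  141.   30.   16. -136.] ([0.033, 0.009, -0.172], [-0.0, 0.0, -0.0])
15 [448. 138. 136.] 22 0.0 0.0 [ -22.    8.   -8.  136.   26.   17. -131.] ([0.247, 0.055, -0.152], [-0.0, 0.0, -0.0])
25 [459. 141. 166.] 22 0.0 0.0 [ -19.    6.  -10.  132.   19.   22. -123.] ([0.305, 0.067, -0.004], [-0.0, 0.0, -0.0])
35 [476. 144. 193.] 22 0.0 0.0 [ -18.    5.  -10.  128.   15.   27. -11
[... 431 characters left out ...]
[ -16.    9.   -9.  113.   11.   36. -110.] ([0.871, 0.189, 0.434], [0.002, -0.011, -0.0])
78 [591. 169. 244.] 24 0.0 0.0 [ -16.   11.   -9.  112.   12.   34. -111.] ([0.963, 0.208, 0.386], [0.004, -0.02, -0.0])
84 [607. 172. 228.] 25 0.0 0.0 [ -17.   14.   -8.  112.   14.   31. -112.] ([1.044, 0.226, 0.308], [0.006, -0.03, -0.0])
92 [624. 176. 214.] 26 0.0 0.0 [ -18.   16.   -7.  112.   15.   28. -114.] ([1.128, 0.243, 0.239], [0.009, -0.042, -0.0])
100 [637. 179. 199.] 27 0.0 0.0 [ -19.   17.   -6.  113.   17.   24. -115.] ([1.193, 0.258, 0.164], [0.012, -0.055, -0.0])
106 [646. 181. 191.] 28 0.0 0.0 [ -19.   18.   -5.  113.   18.   22. -116.] ([1.236, 0.267, 0.123], [0.014, -0.065, -0.0])
```

View pics/s2.png

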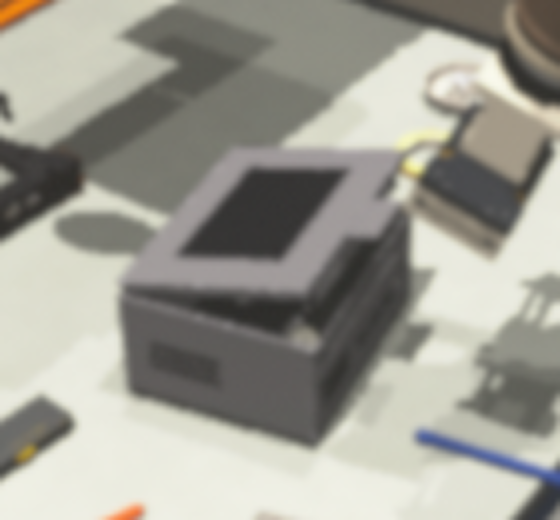

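The cover stands ajar, with the lip raised at crop px (375,225). Now I'll get under the lip and lift.

{"api": "jog_arm", "payload": {"deltas": [{"linear":[0.033,0.009,-0.1],"turn":[0,0,0]},{"linear":[0.033,0.009,-0.17],"turn":[0,0,0]},{"linear":[0.09,0.02,-0.17],"turn":[0,0,0]},{"linear":[0.17,0.04,-0.16],"turn":[0,0,0]},{"linear":[0.247,0.055,-0.152],"turn":[0,0,0]},{"linear":[0.275,0.06,-0.08],"turn":[0,0,0]},{"linear":[0.305,0.067,-0.004],"turn":[0,0,0]},{"linear":[0.345,0.075,0.065],"turn":[0,0,0]},{"linear":[0.388,0.085,0.131],"turn":[0,0,0]},{"linear":[0.44,0.095,0.19],"turn":[0,0,0]},{"linear":[0.492,0.107,0.25],"turn":[0,0,0]},{"linear":[0.55,0.12,0.3],"turn":[0,0,0]},{"linear":[0.615,0.133,0.349],"turn":[0,0,0]},{"linear":[0.685,0.148,0.39],"turn":[0,0,0]},{"linear":[0.752,0.163,0.424],"turn":[0,0,0]},{"linear":[0.752,0.163,0.424],"turn":[0,0,0]}]}}

```text
time: 6.25
position: [553.2, 161.4, 255.5]
ee_rot: [[0.905, 0.211, 0.37], [0.194, -0.978, 0.082], [0.379, -0.003, -0.925]]
force: [0.3, 0.2, 0.0]
grip_width: 0.007
gripper_force: 0.0
```

```bash
python3 - <<'E'
from h import *
s=manip.read_state();print(s["time"],s["position"],s["q"],s["force"])
b,Y,_,_=cam("scene");
save("s3",cv2.resize(b[140:280,160:300],(560,560),interpolation=2))
E
python3 - <<'E'
from plan import *
run(22,28)
E
```

```text
6.25 [553.16985169 161.44325023 255.50869977] [ -11.21097615    8.22595662  -14.85286686  113.8300391    11.65170557
   36.97504856 -111.40170878] [0.26757361 0.17676297 0.01730678]
above [489. 147. 150.] 22 0.0 0.0 [ -18.   10.  -10.  130.   22.   20. -125.] ([-0.311, -0.07, -0.521], [-0.002, 0.001, -0.0])
press [489. 147. 119.] 22 0.0 0.0 [ -22.   13.   -6.  132.   28.   15. -130.] ([-0.311, -0.07, -0.676], [-0.002, 0.001, -0.0])
up [473. 144. 210.] 22 0.0 0.0 [ -20.    3.   -8.  127.   13.   29. -115.] ([-0.39, -0.087, -0.221], [-0.002, 0.001, -0.0])
back [400. 128. 170.] 22 0.0 0.0 [ -21.   -0.  -10.  138.   19.   22. -125.] ([-0.756, -0.165, -0.421], [-0.002, 0.001, -0.0])
front [405. 129. 132.] 22 0.0 0.0 [ -24.    5.   -7.  141.   30.   16. -137.] ([-0.732, -0.16, -0.611], [-0.002, 0.001, -0.0])
15 [448. 138. 136.] 22 0.0 0.0 [ -21.    8.   -8.  136.   26.   17. -131.] ([-0.518, -0.114, -0.591], [-0.002, 0.001, -0.0])
25 [459. 141. 166.] 22 0.0 0.0 [ -19.    6.  -10.  132.   19.   22. -123.] ([-0.46, -0.102, -0.443], [-0.002, 0.001, -0.0])
35 [476. 144. 193.] 22 0.0 0.0 [ -17.
[... 505 characters left out ...]
 -10.  113.   11.   36. -111.] ([0.106, 0.02, -0.004], [0.001, -0.01, -0.0])
78 [591. 169. 244.] 24 0.0 0.0 [ -16.   11.   -9.  112.   12.   34. -111.] ([0.198, 0.039, -0.052], [0.003, -0.019, -0.001])
84 [607. 172. 228.] 25 0.0 0.0 [ -17.   14.   -8.  112.   14.   31. -113.] ([0.279, 0.057, -0.131], [0.005, -0.029, -0.001])
92 [624. 176. 214.] 26 0.0 0.0 [ -17.   16.   -7.  112.   15.   28. -114.] ([0.363, 0.075, -0.2], [0.007, -0.042, -0.001])
100 [637. 179. 199.] 27 0.0 0.0 [ -18.   17.   -6.  113.   17.   24. -116.] ([0.428, 0.089, -0.274], [0.01, -0.054, -0.001])
106 [646. 181. 191.] 28 0.0 0.0 [ -19.   18.   -5.  113.   18.   22. -117.] ([0.471, 0.098, -0.315], [0.012, -0.064, -0.001])
```

View pics/s3.png

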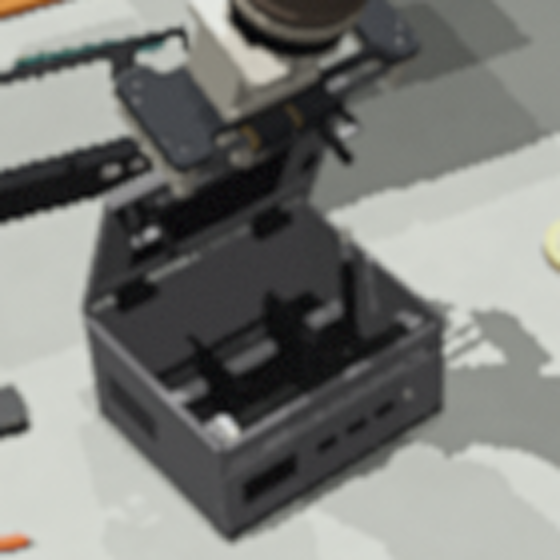

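The cover is up at about 70° and resting on the finger; the bay interior is visible at crop px (270,370). I'll push on past the balance point.

{"api": "jog_arm", "payload": {"deltas": [{"linear":[0.05,0.01,0.0],"turn":[0,-0.005,0]},{"linear":[0.1,0.02,0.0],"turn":[0,-0.01,0]},{"linear":[0.15,0.03,-0.02],"turn":[0.002,-0.015,0]},{"linear":[0.2,0.04,-0.05],"turn":[0.003,-0.02,0]},{"linear":[0.24,0.05,-0.09],"turn":[0.004,-0.025,0]},{"linear":[0.28,0.057,-0.13],"turn":[0.005,-0.03,0]},{"linear":[0.32,0.066,-0.165],"turn":[0.006,-0.036,0]},{"linear":[0.363,0.075,-0.2],"turn":[0.007,-0.042,0]},{"linear":[0.4,0.082,-0.24],"turn":[0.009,-0.048,0]},{"linear":[0.43,0.089,-0.275],"turn":[0.01,-0.054,0]},{"linear":[0.45,0.094,-0.3],"turn":[0.012,-0.06,0]},{"linear":[0.47,0.098,-0.315],"turn":[0.012,-0.064,0]},{"linear":[0.47,0.098,-0.315],"turn":[0.012,-0.064,0]}]}}

```text
time: 7.38
position: [643.7, 179.7, 187.6]
ee_rot: [[0.865, 0.21, 0.456], [0.187, -0.978, 0.096], [0.466, 0.002, -0.885]]
force: [-0.5, -0.3, 0.7]
grip_width: 0.008
gripper_force: 0.0
```

Run:
```python
from h import *
s=manip.read_state();print(s["time"],s["position"],s["q"],s["force"])
```

```text
7.3833 [643.65876092 179.69384764 187.61314748] [ -15.90808123   18.78897159   -9.02404205  113.08802195   22.46791274
   22.51149582 -120.46033096] [-0.52070245 -0.2956308   0.72411811]
```

{"api": "jog_arm", "payload": {"deltas": [{"linear":[-0.1,-0.02,0.02],"turn":[0,0,0]},{"linear":[-0.25,-0.05,0.1],"turn":[0,0,0]},{"linear":[-0.45,-0.1,0.25],"turn":[-0.015,0.07,0]},{"linear":[-0.6,-0.15,0.4],"turn":[-0.03,0.14,0]},{"linear":[-0.8,-0.2,0.6],"turn":[-0.045,0.21,0]},{"linear":[-1,-0.2,0.8],"turn":[-0.06,0.28,0]},{"linear":[-1,-0.2,0.8],"turn":[-0.065,0.305,0]},{"linear":[-1,-0.2,0.8],"turn":[-0.065,0.305,0]},{"linear":[-1,-0.2,0.8],"turn":[-0.065,0.305,0]}]}}

```text
time: 8.13
position: [443.2, 141.0, 353.8]
ee_rot: [[0.977, 0.212, 0.002], [0.212, -0.977, 0.001], [0.002, -0.0, -1.0]]
force: [-0.1, 1.4, 0.3]
grip_width: 0.006
gripper_force: 0.0
```

Run:
```python
from h import *
s=manip.read_state();print(s["time"],s["position"],s["ee_rot"],s["q"],s["force"])
a,X,K,P=cam("wrist");np.savez("w3.npz",a=a,X=X,K=K,P=P);b,Y,_,_=cam("side");np.savez("s3.npz",b=b,Y=Y)
save("w3",np.hstack([a[:330,100:500],cv2.resize(b[120:320,160:360],(330,330),interpolation=2)]))
```

```text
8.1333 [443.19629526 140.95052906 353.76708686] [[ 9.77297586e-01  2.11859191e-01  2.26110061e-03]
 [ 2.11858256e-01 -9.77300189e-01  6.48031348e-04]
 [ 2.34706545e-03 -1.54286641e-04 -9.99997234e-01]] [  -8.80998039    5.90294225  -17.01875689   98.16687912    1.80077512
   76.06070311 -103.94225857] [-0.10152777  1.41590977  0.25974523]
```

View pics/w3.png

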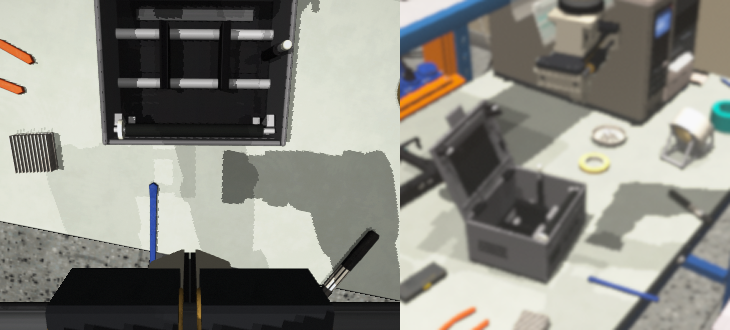

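Run:
```python
from h import *
from kin import RP,O
d=np.load("w3.npz");a=d["a"].astype(int);X=d["X"]
L=(X-O)@RP  # printer-frame estimate
g=a.min(-1)
m=(g>110)&(abs(L[...,0])<45)&(abs(L[...,1])<95)&(L[...,2]>15)&(L[...,2]<40)
for sx in (-1,1):
    q=L[m&(np.sign(L[...,0])==sx)]
    k=np.polyfit(q[:,1],q[:,0],1);print("roller",sx,len(q),"x at y=0",k[1].round(2),"slope deg",np.degrees(k[0]).round(2),"z",np.median(q[:,2]).round(1),"y",q[:,1].min().round(1),q[:,1].max().round(1))
rim=(abs(L[...,2]-105)<4)&(abs(L[...,0])<130)&(abs(L[...,1])<130)
for y0,y1 in ((-115,-80),(80,115)):
    k=rim&(L[...,1]>y0)&(L[...,1]<y1)&(L[...,0]>-80)&(L[...,0]<40);q=L[k]
    print("rim",len(q),[ (np.percentile(q[abs(q[:,0]-x)<10][:,1],[3,50,97])).round(1) for x in (-70,-40,-10,20)])
k=rim&(abs(L[...,1])<80)&(L[...,0]<-70);q=L[k];print("front rim x",np.percentile(q[:,0],[3,50,97]))
# guides
gd=(L[...,2]>50)&(L[...,2]<80)&(abs(L[...,0])<34)&(abs(L[...,1])<50)
for sy in (-1,1):
    q=L[gd&(np.sign(L[...,1])==sy)];print("guide",sy,len(q),np.percentile(q[:,1],[5,50,95]).round(1),q[:,2].max().round(1))
p=(L[...,2]>36)&(L[...,2]<180)&(abs(L[...,0])<60)&(L[...,1]<-40)&(L[...,1]>-93)
q=L[p];print("post",len(q),q.min(0).round(0),q.max(0).round(0),np.median(q,0).round(0))
s=np.load("s3.npz");Y=(s["Y"]-O)@RP;k=(Y[...,2]>150)&(Y[...,2]<300)&(Y[...,0]>60)&(Y[...,0]<160)&(abs(Y[...,1])<95)
q=Y[k];f=np.polyfit(q[:,2],q[:,0],1);print("lid",len(q),"angle",np.pi/2+np.arctan(f[0]))
```

```text
roller -1 793 x at y=0 -27.63 slope deg 0.21 z 27.2 y -93.9 69.2
roller 1 969 x at y=0 28.08 slope deg 0.33 z 27.3 y -95.0 91.6
rim 725 [array([-99.9, -96.7, -94.5]), array([-100.5,  -97.2,  -94.8]), array([-100.4,  -97.3,  -95.1]), array([-100.8,  -97.4,  -95.1])]
rim 757 [array([80.7, 95. , 98.8]), array([93.1, 95.7, 98.5]), array([92.9, 95.4, 98.4]), array([92.8, 95.1, 98.4])]
front rim x [-92.29651375 -79.34705494 -74.15039968]
guide -1 647 [-39.2 -34.6 -30.6] 74.3
guide 1 626 [28.4 32.7 37.2] 73.9
post 299 [ -2. -93.  38.] [ 10. -83. 130.] [  3. -86.  87.]
lid 1462 angle 1.847402518451693
```

```bash
sed -i 's/^YAW=.*/YAW=11.8;O=np.array([561.9,161.6,0])/' kin.py
cat > pick.py <<'E'
from kin import *
from h import manip
C=np.array([433.6,-317.8,70.6]);n=np.array([-.132,-.854,.504]);n/=np.linalg.norm(n)
h=np.array([n[0],n[1],0]);h/=np.linalg.norm(h)
u=np.array([0,0,1])-n[2]*n;u/=np.linalg.norm(u)
G=16
def Rg(b):
    R=np.c_[np.cross(n,-u),n,-u];return Ro.from_rotvec(np.radians(b)*n).as_matrix()@R
def grip(b,d): # tool at roll centre + d along roll's up, gripped G from centre
    R=Rg(b);return C+d*u-G*R[:,2],R
def place(z,b,x=0,y=0):
    R=Rt(b);return W(x,y,z)-G*R[:,2],R
def show(wps):
    s=manip.read_state();q=np.array(s["q"]);P0=s["position"];R0=s["ee_rot"];print(s["time"],P0.round(1))
    for nm,(P,R) in wps:
        q,e,a=ik(P,R,q);print(nm,P.round(0),round(e,1),round(a,1),q.round(0),rel(P0,R0,P,R))
E
python3 - <<'E'
from pick import *
print(Rg(0).round(2),u)
for b in (0,15):
    show([("pre",grip(b,150)),("pre2",grip(b,80)),("grip",grip(b,0)),("lift",grip(b,100)),("hi",(np.array([430,-200,330]),Rg(b))),("hi2",(np.array([430,0,330]),Rt(15))),("over",place(200,22)),("above",place(120,22)),("in",place(66,22))])
E
```

```text
[[ 0.99 -0.13 -0.08]
 [-0.15 -0.85 -0.5 ]
 [ 0.    0.5  -0.86]] [0.07695833 0.4978971  0.86381473]
8.2333 [444.1 139.9 350.1]
pre [ 446. -235.  214.] 0.0 0.0 [   1.   15.   -1.  115.   35.   60. -120.] ([0.012, -1.875, -0.681], [-0.337, -0.01, -0.227])
pre2 [ 441. -270.  154.] 0.0 0.0 [   3.   20.    1.  119.   40.   51. -123.] ([-0.015, -2.05, -0.983], [-0.337, -0.01, -0.227])
grip [ 435. -310.   84.] 0.0 0.0 [   6.   27.    4.  122.   46.   41. -128.] ([-0.046, -2.249, -1.328], [-0.337, -0.01, -0.227])
lift [ 443. -260.  171.] 0.0 0.0 [   3.   19.    0.  118.   38.   54. -122.] ([-0.008, -2.0, -0.896], [-0.337, -0.01, -0.227])
hi [ 430 -200  330] 0.0 0.0 [  -2.    7.   -3.  107.   31.   76. -114.] ([-0.07, -1.7, -0.101], [-0.337, -0.01, -0.227])
hi2 [430   0 330] 0.0 0.0 [ -8.  -8.   2. 116.  -1.  56. -84.] ([-0.07, -0.7, -0.101], [0.035, -0.163, -0.004])
over [556. 160. 215.] 0.0 0.0 [ -25.   10.    0.  118.    9.   31. -109.] ([0.56, 0.102, -0.676], [0.052, -0.239, -0.004])
above [556. 160. 135.] 0.0 0.0 [ -27.   17.    3.  123.   12.   19. -113.] ([0.56, 0.102, -1.076], [0.052, 
[... 559 characters left out ...]
38. -260.  170.] 0.0 0.0 [ -23.   12.   29.  133.   50.   32. -132.] ([-0.028, -1.998, -0.899], [-0.33, -0.173, -0.182])
hi [ 430 -200  330] 0.0 0.0 [ -29.   -4.   21.  120.   39.   63. -121.] ([-0.07, -1.7, -0.101], [-0.33, -0.173, -0.182])
hi2 [430   0 330] 0.0 0.0 [-43. -12.  31. 118.   7.  58. -93.] ([-0.07, -0.7, -0.101], [0.035, -0.163, -0.004])
over [556. 160. 215.] 0.0 0.0 [-46.  10.  25. 119.  -1.  30. -99.] ([0.56, 0.102, -0.676], [0.052, -0.239, -0.004])
above [556. 160. 135.] 0.0 0.0 [-41.  17.  20. 124.  -6.  18. -96.] ([0.56, 0.102, -1.076], [0.052, -0.239, -0.004])
in [556. 160.  81.] 0.0 0.0 [-36.  23.  15. 127.  -8.  10. -94.] ([0.56, 0.102, -1.346], [0.052, -0.239, -0.004])
```

The cover is open at ≈1.85–1.95 rad by itself. The bay is refined: origin (561.9,161.6), yaw 11.8°. The post at printer y≈-88, 130 high, clears the gripper. On to the roll.

{"api": "jog_arm", "payload": {"claw": 84, "deltas": [{"linear":[0,-0.2,0],"turn":[-0.05,0,-0.03]},{"linear":[0,-0.4,0],"turn":[-0.1,0,-0.06]},{"linear":[0,-0.6,0],"turn":[-0.15,0,-0.1]},{"linear":[0,-0.8,0],"turn":[-0.2,0,-0.13]},{"linear":[0,-0.95,0],"turn":[-0.26,0,-0.17]},{"linear":[0,-0.95,0],"turn":[-0.3,-0.005,-0.2]},{"linear":[0,-0.95,0],"turn":[-0.337,-0.01,-0.227]},{"linear":[0,-0.95,0],"turn":[-0.337,-0.01,-0.227]}]}}

```text
time: 8.9
position: [443.8, -49.1, 347.0]
ee_rot: [[0.988, -0.129, -0.082], [-0.152, -0.852, -0.5], [-0.006, 0.507, -0.862]]
force: [-0.2, 0.7, -0.0]
grip_width: 0.537
gripper_force: 0.0
```

{"api": "jog_arm", "payload": {"deltas": [{"linear":[0,-0.3,-0.1],"turn":[0,0,0]},{"linear":[0,-0.5,-0.2],"turn":[0,0,0]},{"linear":[0,-0.7,-0.35],"turn":[0,0,0]},{"linear":[0,-0.8,-0.45],"turn":[0,0,0]},{"linear":[0,-0.9,-0.6],"turn":[0,0,0]},{"linear":[0,-0.9,-0.65],"turn":[0,0,0]},{"linear":[0,-0.9,-0.65],"turn":[0,0,0]}]}}

```text
time: 9.48
position: [440.3, -232.9, 215.6]
ee_rot: [[0.988, -0.131, -0.088], [-0.157, -0.854, -0.496], [-0.01, 0.504, -0.864]]
force: [0.0, -0.5, 0.0]
grip_width: 0.918
gripper_force: 0.0
```

Run:
```python
from pick import *
from h import cam
from roll import fit
s=manip.read_state();print(s["q"].round(0),s["grip_width"])
a,X,K,P=cam("wrist");np.savez("w4.npz",a=a,X=X)
# points near the roll estimate
m=np.linalg.norm(X-C,axis=-1)<60
v,u_=np.where(m);print("seen",m.sum())
Q=X[m];R=np.linalg.norm(np.cross(Q-C,n),axis=1);t=(Q-C)@n
k=(abs(t)<20)&(R>35)&(R<55);print("rim radius",np.median(R[k]),k.sum())
e=np.cross(n,u);p=np.c_[(Q[k]-C)@e,(Q[k]-C)@u]
print("rim fit e,u",least_squares(lambda x:np.hypot(*(p-x).T)-45,[0,0],loss="soft_l1").x, "axial ext",np.percentile(t[(R>38)&(R<48)],[1,5,95,99]))
show([("pre",grip(0,150)),("pre2",grip(0,80)),("grip",grip(0,0))])
```

```text
[   3.   15.   -4.  115.   35.   62. -120.] 0.9179526337311775
seen 7635
rim radius 44.75494475209267 5252
rim fit e,u [-0.1442215  -0.35711873] axial ext [-34.04959899 -23.56095848  23.97699416  36.4416109 ]
9.5333 [ 442.  -231.2  217.7]
pre [ 446. -235.  214.] 0.0 0.0 [   3.   16.   -4.  115.   36.   61. -121.] ([0.022, -0.02, -0.018], [-0.001, -0.005, 0.002])
pre2 [ 441. -270.  154.] 0.0 0.0 [   5.   20.   -2.  118.   40.   52. -124.] ([-0.005, -0.194, -0.321], [-0.001, -0.005, 0.002])
grip [ 435. -310.   84.] 0.0 0.0 [   8.   27.    1.  122.   48.   42. -129.] ([-0.036, -0.393, -0.666], [-0.001, -0.005, 0.002])
```

{"api": "jog_arm", "payload": {"deltas": [{"linear":[0.02,-0.02,-0.02],"turn":[0,-0.005,0.002]},{"linear":[0.01,-0.1,-0.16],"turn":[0,-0.005,0.002]},{"linear":[0,-0.19,-0.32],"turn":[0,-0.005,0.002]},{"linear":[0,-0.19,-0.32],"turn":[0,-0.005,0.002]},{"linear":[0,-0.19,-0.32],"turn":[0,-0.005,0.002]},{"linear":[0,-0.19,-0.32],"turn":[0,-0.005,0.002]}]}}

```text
time: 10.03
position: [445.6, -267.2, 156.7]
ee_rot: [[0.989, -0.133, -0.068], [-0.149, -0.855, -0.497], [0.008, 0.502, -0.865]]
force: [0.3, 0.9, 0.1]
grip_width: 0.918
gripper_force: 0.0
```

Run:
```python
from pick import *
show([("pre2",grip(0,80)),("grip",grip(0,0))])
```

```text
10.0333 [ 445.6 -267.2  156.7]
pre2 [ 441. -270.  154.] 0.0 0.0 [   5.   20.   -2.  118.   40.   52. -124.] ([-0.023, -0.014, -0.016], [-0.001, 0.005, -0.003])
grip [ 435. -310.   84.] 0.0 0.0 [   8.   27.    1.  122.   48.   42. -129.] ([-0.054, -0.213, -0.361], [-0.001, 0.005, -0.003])
```

{"api": "jog_arm", "payload": {"deltas": [{"linear":[-0.025,-0.015,-0.02],"turn":[0,0.005,-0.003]},{"linear":[-0.035,-0.08,-0.12],"turn":[0,0.005,-0.003]},{"linear":[-0.045,-0.14,-0.23],"turn":[0,0.005,-0.003]},{"linear":[-0.054,-0.19,-0.32],"turn":[0,0.005,-0.003]},{"linear":[-0.054,-0.213,-0.361],"turn":[0,0.005,-0.003]},{"linear":[-0.054,-0.213,-0.361],"turn":[0,0.005,-0.003]},{"linear":[-0.054,-0.213,-0.361],"turn":[0,0.005,-0.003]},{"linear":[-0.054,-0.213,-0.361],"turn":[0,0.005,-0.003]}]}}

```text
time: 10.7
position: [434.3, -310.2, 84.3]
ee_rot: [[0.988, -0.133, -0.078], [-0.154, -0.854, -0.497], [-0.0, 0.503, -0.864]]
force: [-0.3, -0.4, 0.9]
grip_width: 0.912
gripper_force: 0.0
```

Run:
```python
from pick import *
show([("grip",grip(0,0))])
print(manip.read_state()["force"])
```

```text
10.7 [ 434.3 -310.2   84.3]
grip [ 435. -310.   84.] 0.0 0.0 [   8.   27.    1.  122.   47.   42. -129.] ([0.003, 0.002, 0.001], [-0.0, -0.0, 0.001])
[-0.28485194 -0.36749547  0.85586025]
```

Well aligned; now close.

{"api": "jog_arm", "payload": {"claw": 40, "grip_force": 20, "deltas": [{"linear":[0,0,0],"turn":[0,0,0]},{"linear":[0,0,0],"turn":[0,0,0]},{"linear":[0,0,0],"turn":[0,0,0]},{"linear":[0,0,0],"turn":[0,0,0]},{"linear":[0,0,0],"turn":[0,0,0]},{"linear":[0,0,0],"turn":[0,0,0]},{"linear":[0,0,0],"turn":[0,0,0]},{"linear":[0,0,0],"turn":[0,0,0]}]}}

```text
time: 11.37
position: [433.1, -311.0, 83.4]
ee_rot: [[0.988, -0.133, -0.08], [-0.156, -0.853, -0.498], [-0.002, 0.504, -0.864]]
force: [-1.0, 0.3, 3.7]
grip_width: 0.544
gripper_force: 20.0
```

{"api": "jog_arm", "payload": {"deltas": [{"linear":[0.005,0.03,0.05],"turn":[0,0,0]},{"linear":[0.013,0.08,0.14],"turn":[0,0,0]},{"linear":[0.025,0.16,0.28],"turn":[0,0,0]},{"linear":[0.038,0.25,0.43],"turn":[0,0,0]},{"linear":[0.02,0.4,0.6],"turn":[0,0,0]},{"linear":[0,0.55,0.8],"turn":[0,0,0]},{"linear":[-0.05,0.75,1],"turn":[0,0,0]},{"linear":[-0.05,0.9,1],"turn":[0,0,0]},{"linear":[-0.05,1,1],"turn":[0,0,0]},{"linear":[-0.05,1,1],"turn":[0,0,0]}]}}

```text
time: 12.2
position: [424.2, -103.6, 284.7]
ee_rot: [[0.989, -0.127, -0.073], [-0.147, -0.857, -0.494], [0.0, 0.499, -0.867]]
force: [0.7, 0.8, -2.2]
grip_width: 0.541
gripper_force: 20.0
```

Run:
```python
from pick import *
s=manip.read_state();print(s["grip_width"],s["gripper_force"],s["force"])
B=18
show([("hi2",(np.array([430,40,300]),Rt(B))),("over",place(200,B)),("above",place(120,B)),("in",place(66,B))])
```

```text
0.5409717862377041 20.0006273353938 [ 0.70176613  0.80057817 -2.20045537]
12.2 [ 424.2 -103.6  284.7]
hi2 [430  40 300] 0.0 0.0 [-12.  -8.  -0. 122.   0.  48. -91.] ([0.029, 0.718, 0.076], [0.338, -0.187, 0.27])
over [557. 161. 215.] 0.0 0.0 [ -23.   12.   -0.  114.    6.   37. -106.] ([0.664, 1.321, -0.348], [0.338, -0.187, 0.27])
above [557. 161. 135.] 0.0 0.0 [ -24.   18.    1.  119.    8.   25. -109.] ([0.664, 1.321, -0.748], [0.338, -0.187, 0.27])
in [557. 161.  81.] 0.0 0.0 [ -25.   23.    2.  122.    9.   17. -110.] ([0.664, 1.321, -1.018], [0.338, -0.187, 0.27])
```

{"api": "jog_arm", "payload": {"deltas": [{"linear":[0.003,0.1,0.02],"turn":[0.05,-0.03,0.04]},{"linear":[0.006,0.2,0.03],"turn":[0.1,-0.055,0.08]},{"linear":[0.01,0.3,0.04],"turn":[0.15,-0.08,0.12]},{"linear":[0.015,0.4,0.05],"turn":[0.2,-0.11,0.16]},{"linear":[0.02,0.5,0.06],"turn":[0.25,-0.14,0.2]},{"linear":[0.025,0.6,0.07],"turn":[0.3,-0.165,0.24]},{"linear":[0.029,0.718,0.076],"turn":[0.338,-0.187,0.27]},{"linear":[0.029,0.718,0.076],"turn":[0.338,-0.187,0.27]},{"linear":[0.029,0.718,0.076],"turn":[0.338,-0.187,0.27]}]}}

```text
time: 12.95
position: [427.8, 32.4, 298.3]
ee_rot: [[0.935, 0.196, 0.296], [0.188, -0.981, 0.055], [0.301, 0.004, -0.953]]
force: [0.5, -0.4, -1.7]
grip_width: 0.544
gripper_force: 20.0
```

Run:
```python
from pick import *
s=manip.read_state();print(s["grip_width"],s["gripper_force"],s["force"])
B=18
show([("over",place(200,B)),("above",place(120,B)),("in",place(66,B))])
```

```text
0.5440209715668436 20.00029155984521 [ 0.50602518 -0.36487752 -1.67857765]
12.95 [427.8  32.4 298.3]
over [557. 161. 215.] 0.0 0.0 [ -18.   12.   -7.  113.    9.   37. -109.] ([0.647, 0.641, -0.416], [0.003, -0.004, 0.005])
above [557. 161. 135.] 0.0 0.0 [ -20.   18.   -5.  119.   12.   26. -113.] ([0.647, 0.641, -0.816], [0.003, -0.004, 0.005])
in [557. 161.  81.] 0.0 0.0 [ -22.   23.   -2.  122.   14.   18. -115.] ([0.647, 0.641, -1.086], [0.003, -0.004, 0.005])
```

{"api": "jog_arm", "payload": {"deltas": [{"linear":[0.15,0.15,-0.05],"turn":[0,0,0]},{"linear":[0.3,0.3,-0.15],"turn":[0,0,0]},{"linear":[0.45,0.45,-0.25],"turn":[0.003,-0.004,0.005]},{"linear":[0.6,0.6,-0.35],"turn":[0.003,-0.004,0.005]},{"linear":[0.647,0.641,-0.5],"turn":[0.003,-0.004,0.005]},{"linear":[0.647,0.641,-0.62],"turn":[0.003,-0.004,0.005]},{"linear":[0.647,0.641,-0.74],"turn":[0.003,-0.004,0.005]},{"linear":[0.647,0.641,-0.78],"turn":[0.003,-0.004,0.005]},{"linear":[0.647,0.641,-0.78],"turn":[0.003,-0.004,0.005]},{"linear":[0.647,0.641,-0.78],"turn":[0.003,-0.004,0.005]},{"linear":[0.647,0.641,-0.78],"turn":[0.003,-0.004,0.005]}]}}

```text
time: 13.87
position: [559.3, 161.1, 144.2]
ee_rot: [[0.93, 0.204, 0.305], [0.193, -0.979, 0.064], [0.312, -0.0, -0.95]]
force: [0.3, 0.4, -2.2]
grip_width: 0.544
gripper_force: 20.0
```

Run:
```python
from pick import *
from h import cam
s=manip.read_state();print(s["grip_width"],s["force"],s["q"].round(0))
a,X,K,P=cam("wrist");np.savez("w5.npz",a=a,X=X)
L=(X-O)@RP
# rim of roll in hand: white, radius 45 about axis along printer y
m=(a.min(-1)>120)&(abs(L[...,0])<60)&(abs(L[...,1])<40)&(L[...,2]>90)&(L[...,2]<190)
q=L[m];print("n",m.sum(),"y",np.percentile(q[:,1],[1,3,50,97,99]).round(1))
f=least_squares(lambda x:np.hypot(q[:,0]-x[0]-x[2]*q[:,1],q[:,2]-x[1]-x[3]*q[:,1])-45,[0,120,0,0],loss="soft_l1");print("centre x,z, slopes",f.x.round(3),"rms",np.sqrt(2*f.cost/len(q)))
t=(s["position"]-O)@RP;print("tcp printer",t)
B=18
show([("above",place(120,B)),("in",place(66,B))])
```

```text
0.5443034932720925 [ 0.29233458  0.44195818 -2.16303564] [ -14.   18.  -11.  118.   16.   28. -116.]
n 14363 y [-24.1 -23.   -0.1  23.2  24.3]
centre x,z, slopes [3.20500e+00 1.30492e+02 0.00000e+00 3.00000e-03] rms 0.5082103946514954
tcp printer [-2.64916086e+00  1.66979525e-02  1.44162717e+02]
13.9167 [559.4 161.1 144.4]
above [557. 161. 135.] 0.0 0.0 [ -15.   19.  -11.  119.   17.   26. -117.] ([-0.012, -0.003, -0.046], [-0.001, 0.002, 0.001])
in [557. 161.  81.] 0.0 0.0 [ -19.   23.   -7.  122.   21.   18. -121.] ([-0.012, -0.003, -0.316], [-0.001, 0.002, 0.001])
```

The roll in hand is at printer (3.2, 0.0, 130.5), with its axis aligned to 0.003 rad. It needs to shift -3.2 mm in x and go down 64.5 mm.

{"api": "jog_arm", "payload": {"deltas": [{"linear":[-0.016,-0.003,0],"turn":[0,0,0]},{"linear":[-0.016,-0.003,-0.03],"turn":[0,0,0]},{"linear":[-0.016,-0.003,-0.08],"turn":[0,0,0]},{"linear":[-0.016,-0.003,-0.13],"turn":[0,0,0]},{"linear":[-0.016,-0.003,-0.18],"turn":[0,0,0]},{"linear":[-0.016,-0.003,-0.23],"turn":[0,0,0]},{"linear":[-0.016,-0.003,-0.27],"turn":[0,0,0]},{"linear":[-0.016,-0.003,-0.3],"turn":[0,0,0]},{"linear":[-0.016,-0.003,-0.31],"turn":[0,0,0]},{"linear":[-0.016,-0.003,-0.31],"turn":[0,0,0]},{"linear":[-0.016,-0.003,-0.31],"turn":[0,0,0]}]}}

```text
time: 14.83
position: [555.2, 160.5, 80.5]
ee_rot: [[0.931, 0.204, 0.303], [0.194, -0.979, 0.064], [0.31, -0.0, -0.951]]
force: [0.1, -0.7, -1.9]
grip_width: 0.54
gripper_force: 20.0
```

```bash
cat > chk.py <<'E'
from pick import *
from h import cam
s=manip.read_state();print(s["time"],s["position"].round(1),s["force"])
a,X,K,P=cam("wrist");L=(X-O)@RP
m=(a.min(-1)>120)&(abs(L[...,0])<60)&(abs(L[...,1])<40)&(L[...,2]>75)&(L[...,2]<125)
q=L[m]
f=least_squares(lambda x:np.hypot(q[:,0]-x[0]-x[2]*q[:,1],q[:,2]-x[1]-x[3]*q[:,1])-45,[0,70,0,0],loss="soft_l1");print(m.sum(),"y",np.percentile(q[:,1],[1,3,97,99]).round(1),"centre x,z,slopes",f.x.round(3))
E
python3 chk.py
```

```text
14.8333 [555.2 160.5  80.5] [ 0.09364829 -0.68014128 -1.91636136]
14393 y [-23.8 -22.8  23.5  24.6] centre x,z,slopes [-1.0180e+00  6.6852e+01 -1.0000e-03  2.0000e-03]
```

{"api": "jog_arm", "payload": {"deltas": [{"linear":[0.004,0.001,-0.005],"turn":[0,0,0]},{"linear":[0.004,0.001,-0.008],"turn":[0,0,0]},{"linear":[0.004,0.001,-0.008],"turn":[0,0,0]}]}}

```text
time: 15.13
position: [556.0, 160.5, 79.0]
ee_rot: [[0.931, 0.204, 0.303], [0.194, -0.979, 0.064], [0.31, -0.0, -0.951]]
force: [0.2, -0.8, -1.7]
grip_width: 0.542
gripper_force: 20.0
```

{"api": "jog_arm", "payload": {"claw": 66, "deltas": [{"linear":[0,0,0],"turn":[0,0,0]},{"linear":[0,0,0],"turn":[0,0,0]},{"linear":[0,0,0],"turn":[0,0,0]},{"linear":[0,0,0],"turn":[0,0,0]},{"linear":[0,0,0],"turn":[0,0,0]},{"linear":[0,0,0],"turn":[0,0,0]}]}}

```text
time: 15.63
position: [555.9, 160.5, 78.9]
ee_rot: [[0.931, 0.204, 0.303], [0.194, -0.979, 0.063], [0.31, -0.0, -0.951]]
force: [0.9, -0.1, -0.0]
grip_width: 0.716
gripper_force: 0.0
```

```bash
python3 chk.py
```

```text
15.6333 [555.9 160.5  78.9] [ 0.85613866 -0.06304271 -0.0209706 ]
14341 y [-23.8 -22.8  23.5  24.6] centre x,z,slopes [-3.7300e-01  6.4357e+01 -2.0000e-03  1.0000e-03]
```

Seated at (-0.4, 0.4, 64.4). I'll withdraw along the tool axis, up and back.

{"api": "jog_arm", "payload": {"deltas": [{"linear":[-0.02,-0.004,0.06],"turn":[0,0,0]},{"linear":[-0.06,-0.012,0.18],"turn":[0,0,0]},{"linear":[-0.12,-0.025,0.36],"turn":[0,0,0]},{"linear":[-0.2,-0.04,0.55],"turn":[0,0,0]},{"linear":[-0.3,-0.06,0.75],"turn":[0,0,0]},{"linear":[-0.4,-0.08,0.95],"turn":[0,0,0]},{"linear":[-0.4,-0.08,0.95],"turn":[0,0,0]},{"linear":[-0.4,-0.08,0.95],"turn":[0,0,0]},{"linear":[-0.4,-0.08,0.95],"turn":[0,0,0]}]}}

```text
time: 16.43
position: [476.0, 144.3, 268.7]
ee_rot: [[0.931, 0.204, 0.304], [0.194, -0.979, 0.063], [0.31, -0.0, -0.951]]
force: [0.1, -1.0, -1.0]
grip_width: 0.717
gripper_force: 0.0
```

```bash
python3 chk.py
python3 - <<'E'
from h import *
b,Y,_,_=cam("side");save("end",cv2.resize(b[120:320,160:400],(720,600),interpolation=2))
E
```

```text
16.4333 [476.  144.3 268.7] [ 0.11943768 -0.96920623 -1.04661244]
4612 y [-24.  -22.8  23.7  24.6] centre x,z,slopes [-2.8900e-01  6.4353e+01 -1.0000e-03  1.0000e-03]
```

View pics/end.png

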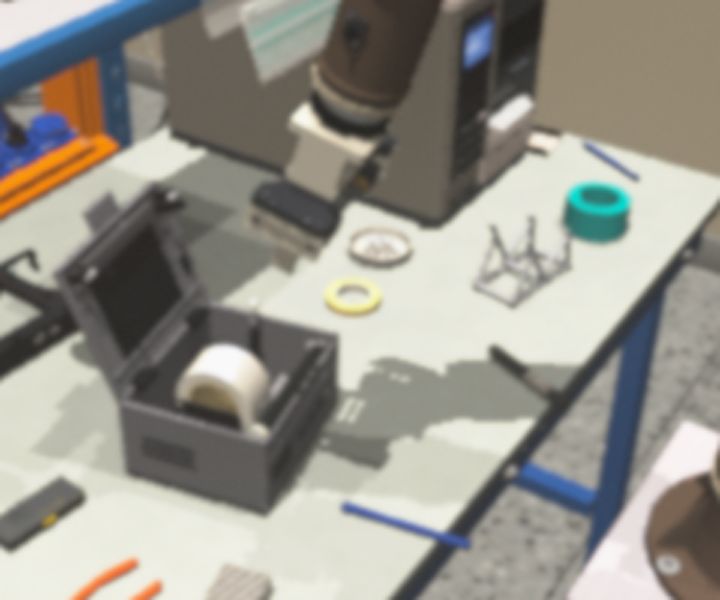

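The roll stands in the bay at crop px (225,385), the cover is open at (135,290), the stand is empty and the other things haven't moved. Handing in.

```bash
python3 -c "
from cell import manip; print(manip.sign_off())"
```

```text
the job is handed in; nothing more can be done
None
```

Job handed in at about 16.5 s on the robot clock: the cover stands open by itself, and the label roll rests upright on the rollers between the guides, within about 1 mm of the bay's middle by camera measurement, released and with the bystanders left in place; the sign-off returned no verdict.

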